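# Bolt down the lid of the parts washer

### The job

The parts washer's lid has been dropped shut but is not bolted, and its rubber seal holds it up. Swing the yellow T-handle up out of its rest notch, hold the lid squeezed down on the seal while you slide the bolt all the way across into the keeper, then fold the handle over to the other side, right down into the locking notch. Leave the oil jug, the cleaner can and the wrench where they are.

Things in the scene. Friction and masses are not known exactly. Their poses are not given: they have to be found in the camera images.
- tank: Red steel parts-washing tank, 260 (x) by 320 (y) mm, rim 130 mm high, fixed to the bench. Origin: centre of its underside; x points from its front (keeper side, nearest the robot) to the lid's hinge at the rear, y to the left, z up. Tank x, y, z below are in this frame (m). A grey pump housing, 105 mm high, stands on its right (-y) side out to y = -0.212.
- lid (a joint): Steel lid's angle, rad: 0 fully down, growing as its front rises. A sprung rubber seal holds it at about 0.03, front edge 8 mm too high. Pushing down on the T-handle with 10 to 12 N gets it low enough (0.014) for the bolt to enter the keeper, with 17 to 22 N fully down; let go unbolted it rises again. Bolted it rests at about 0.006. Lifting the front edge takes over 9 N.
- lid_front (a point): Middle of the lid's front edge, on its top. Lid: 258 (x) by 300 (y) by 6 mm, hinged along its rear edge (line parallel to y at tank x = 0.128, z = 0.134). Fully down, its top is at tank z = 0.140 and this point at tank x = -0.130.
- housing (a point): Middle of the top of the bolt's dark steel housing on the lid: 106 mm long (tank x -0.126 to -0.020), 29 mm wide, 50 mm above the lid's top. A 15 mm wide slot runs along its top; at the slot's rear end a rest notch opens to the right (-y), at its front end a locking notch opens to the left (+y).
- bolt (a joint): Bolt's travel, m: 0 drawn back, 0.060 fully across at a firm stop. It slides towards the tank's front (tank -x), carrying the T-handle; friction 3 N. It slides only with the handle upright; in the rest notch it has 4.5 mm of play. At about 0.027 its nose reaches the keeper and hits the arch if the lid is not squeezed down. The handle can fold into the locking notch only from 0.0555 on.
- handle (a joint): T-handle's angle about the bolt's axis, rad: 0 lying to the tank's right (-y) in the rest notch; 1.57 straight up (the slot leaves 0.08 of play each way); 3.14 lying to the left (+y) in the locking notch. It starts within 0.3 of lying. Stiff: stays where it is left; about 5 N at the grip bar lifts it, 2 to 4 N folds it down. The bolt's axis is 32 mm above the lid's top, at tank y = 0.
- grip (a point): Centre of the T-handle's yellow flat grip bar, 72 mm from the bolt's axis on a 12 mm round stem: 100 mm long parallel to the bolt (tank x), 24 mm wide along the stem, 14 mm thick. Lying down, its underside is 25 mm above the lid's top; upright, its 14 mm are across (tank y). Tank x = -0.042 minus the bolt's travel; with handle upright and lid fully down it is at tank z = 0.244.
- nose (a point): Tip of the bolt, a 16 mm round steel bar with a 2.5 mm chamfer; drawn back, the tip is just inside the lid's front edge (tank x = -0.118).
- keeper (a point): Centre of the hole in the keeper, a fixed dark steel arch at the tank's front (tank x = -0.151, y = 0, z = 0.172): opening 20 mm wide, its top edge 9.5 mm above this point; 12 mm thick; top of the arch at tank z = 0.188.
- oil_jug: Bystander: white bottle with a blue label, 80 mm across, 200 mm high, standing loose beside the tank. Origin: centre of its underside.
- cleaner_can: Bystander: can with a red label, 66 mm across, 190 mm high, standing loose beside the tank. Origin: centre of its underside.
- wrench: Bystander: steel wrench 190 mm long lying loose on the bench beside the tank's right (-y) side. Origin: at its middle, on the bench.

How it is judged:
By the outcome, as a careful person would: the job done as asked, in the order asked, and still so for the second after the job is handed in, with the robot touching nothing.
It also fails if it takes over 64 s, if anything falls off the work surface, if the arm or the gripper's body presses on something with over 40 N, if the wrist force passes 120 N, or if a joint passes its speed limit or range.

### The arm

A 7-joint arm with a two-finger parallel gripper is mounted at the origin on the work surface. World frame = base frame: x ahead of the robot, y to its left, z up, the work surface at z = 0. Lengths are in m, angles in rad, forces in N, time in s.
With the tool pointing down it reaches from about 0.4 to 0.85 m from the base axis. Payload 10.4 kg.
Tool frame: the origin (TCP) lies between the finger pads; the fingertips stand tcp_to_tips ahead of it and the grasp point (between the pads) lies 8 mm behind it (tcp_to_tips is the distance from the TCP to the fingertips, in m); z points along the fingers, y is the line along which they close (so a half turn about z gives the same grasp; the last joint's range is limited). The gripper opens to 85 mm and grips with 20 to 120 N. Pads are 22 mm wide; open, the fingers measure 114 mm over their backs; the gripper's body (76 mm by 85 mm) begins 54 mm behind the grasp point. The pads swing forward as they close: fully open they stand 13 mm farther back than shut.
Start: joints at [1.247, 0.332, -0.065, 1.46, 0.022, 1.35, -0.088], TCP at [0.185, -0.597, 0.242] pointing down, gripper open.
Joint ranges: [-2.6, 2.6], [-0.5, 2.12], [-1.47, 1.34], [0.16, 2.42], [-1.27, 4.41], [0.06, 2.06], [-2.6, 2.6]. Speed limits (rad/s): [2.22, 2.22, 2.79, 2.79, 3.14, 3.14, 3.14].

### API

Orientations are given as a unit quaternion [x, y, z, w].
In Python, from workcell import * gives the robot as it stands.
- The arm moves only by the tool apply_moves, never from a script. Its argument "rows" is a list of rows, each an object of numbers: "x", "y", "z": the shift along the tool's x, y, z in mm; "ax", "ay", "az": the turn, a rotation vector about the tool's x, y, z in degrees; "gripper": the closure, from 0 (fully open) to 1 (shut). A call has 1 to 5 rows; each row shifts and turns the commanded pose from where the row before left it, along the tool's axes as they then stand; what a row does not reach is not made up. A row lasts 1/12 s, in which the tool goes at most 41.7 mm and 7.16 degrees, less where a joint would pass 70% of its speed; a pose out of reach is approached as far as the arm can. A call with a gripper value outside its range is refused whole. The fingers move at their own pace and stop on an object; "newtons" is the grip in N (left out, the last holds). Time passes only in rows, so rows that do not move let the fingers close. It gives the time, the measured TCP pose, the force, the opening and the grip force at its end, in the units of the state.
- get_obs(): the state, without advancing time (a new reading comes with each control period).
- camera(name): name is "scene" or "top" or "wrist"; returns a dict with "color" (480x640x3 uint8, red, green, blue), "fov_y" (degrees; the focal length in pixels is half the picture's height over the tangent of half this angle, whatever the lens; pixels are square), "cx", "cy" (the principal point, pixels), "k1" (the pictures are not rectified: a ray, as slopes to the right and down, at radius r is drawn at 1 + k1 r^2 times it, then the intrinsics apply), "rvec" (rotation vector, rad) and "tvec" (3), from world to camera coordinates, as OpenCV has them. Camera axes: x right, y down, z forward; pixel columns grow to the right and rows downward; lengths in m; the calibration is good to about 2 mm. A picture is of the moment at which its call begins. There is no depth.
- hand_in(): hands the job in; it is judged then, once.
The state is a dict: "clock": time; "joint_pos": joint angles; "joint_velocities": joint speeds; "tau": joint torques, N m; "position": TCP position; "ee_rot": TCP orientation; "ft_force": force on the tool from outside, world axes, zero at the start; "torque": the same for the moment, N m; "grip_width": opening from 0.0 (shut) to 1.0 (fully open); "grasp_force": force on a finger pad.
Only numpy, scipy, OpenCV 4.12 (cv2) and the standard library are available. Lean on these libraries where they do the work, as an engineer would, in place of code of your own. Each camera call takes 0.05 s, during which the arm holds its last target. There are 200 camera calls.

## Working session

There is one attempt and no reset: what is moved stays moved. The work goes in short steps, Python scripts to look and compute and a tool call to move; the robot and the scene stay as the last step left them, time stands still between calls to the robot, and variables do not carry over. Pictures are saved under pics/ and viewed, at most 10 in all, crops included, and the job is handed in when it is done.

Besides the shell and the picture viewer there is one more tool, called after ">>>" as a command line: name --argument value ..., lists and objects as JSON in quotes. apply_moves: Moves the arm, as the interface text tells. Its arguments: {"type":"object","properties":{"rows":{"type":"array","items":{"type":"object","properties":{"x":{"type":"number"},"y":{"type":"number"},"z":{"type":"number"},"ax":{"type":"number"},"ay":{"type":"number"},"az":{"type":"number"},"gripper":{"type":"number"}}}},"newtons":{"type":"number"}},"required":["rows"]}

```bash
mkdir -p pics
cat > h.py <<'E'
import numpy as np, cv2
from workcell import *
from scipy.spatial.transform import Rotation as R
def cam(n):
    c=camera(n); c['img']=cv2.cvtColor(c['color'],cv2.COLOR_RGB2BGR); return c
def K(c):
    f=240/np.tan(np.radians(c['fov_y'])/2); return np.array([[f,0,c['cx']],[0,f,c['cy']],[0,0,1.]])
def D(c): return np.array([c['k1'],0,0,0,0.])
def ray(c,p):
    u=cv2.undistortPoints(np.array(p,float).reshape(-1,1,2),K(c),D(c)).reshape(-1,2)
    Rm=cv2.Rodrigues(np.array(c['rvec'],float))[0]; o=-Rm.T@np.array(c['tvec'],float)
    d=np.c_[u,np.ones(len(u))]@Rm; return o,d
def onz(c,p,z):
    o,d=ray(c,p); return o+d*((z-o[2])/d[:,2])[:,None]
def proj(c,P): return cv2.projectPoints(np.array(P,float).reshape(-1,1,3),np.array(c['rvec'],float),np.array(c['tvec'],float),K(c),D(c))[0].reshape(-1,2)
def tri(c1,p1,c2,p2):
    o1,d1=ray(c1,p1);o2,d2=ray(c2,p2);d1=d1[0]/np.linalg.norm(d1);d2=d2[0]/np.linalg.norm(d2)
    s=np.linalg.lstsq(np.c_[d1,-d2],o2-o1,rcond=None)[0]
    a=o1+s[0]*d1;b=o2+s[1]*d2; return (a+b)/2,np.linalg.norm(a-b)
def mask(c,lo,hi):
    return cv2.inRange(cv2.cvtColor(c['img'],cv2.COLOR_BGR2HSV),lo,hi)
def blob(m):
    cs=max(cv2.findContours(m,cv2.RETR_EXTERNAL,cv2.CHAIN_APPROX_NONE)[0],key=cv2.contourArea)
    return cs
E
python3 - <<'E'
from h import *
o=get_obs();print(o)
for n in ['scene','top']:
    c=cam(n);cv2.imwrite(f'pics/{n}0.png',c['img'])
    print(n,c['fov_y'],c['k1'],ray(c,[[320,240]]))
    y=blob(mask(c,(20,120,80),(35,255,255)));print(cv2.contourArea(y),cv2.minAreaRect(y),cv2.boxPoints(cv2.minAreaRect(y)))
E
```

```text
{'clock': 0.0, 'joint_pos': array([ 1.24741254,  0.3328538 , -0.06469492,  1.4609176 ,  0.02162195,
        1.34993941, -0.08850191]), 'joint_velocities': array([-5.26198095e-05, -3.32577435e-04,  4.92694709e-04,  3.02138912e-03,
        6.28594392e-04, -2.24978426e-03,  1.32527979e-03]), 'tau': array([-4.69215945e-05, -6.25453091e+01,  4.91329946e-02, -3.91603553e+01,
        1.61587849e-02,  1.00898783e-02,  3.39737778e-05]), 'position': array([ 0.18504614, -0.59659926,  0.24153854]), 'ee_rot': array([ 9.88710795e-01,  1.49834769e-01, -1.50986179e-04, -6.94778860e-04]), 'ft_force': array([ 0.83858287,  0.12319786, -0.1130292 ]), 'torque': array([-0.00913741,  0.01980482,  0.02006776]), 'grasp_force': 0.0, 'grip_width': 1.0031782594304237}
scene 51.424696677013365 -0.02015315227804407 (array([1.18282705, 0.72788344, 0.85249822]), array([[-0.55568138, -0.56638714, -0.60870686]]))
350.0 ((484.6822204589844, 126.52178955078125), (33.508060455322266, 12.23733901977539), 20.85445785522461) [[466.84756  126.27525 ]
 [471.204    114.839615]
 [502.51688  126.768326]
 [498.16043  138.20396 ]]
top 46.222744664144386 0.05317010495487408 (array([0.44257046, 0.07584523, 1.22222418]), array([[ 0.09158478, -0.00877087, -0.99596377]]))
649.5 ((358.171142578125, 214.7226104736328), (53.92913055419922, 13.469478607177734), 76.67547607421875) [[345.4033  190.03604]
 [358.51016 186.9318 ]
 [370.939   239.40918]
 [357.83212 242.51343]]
```

View pics/scene0.png

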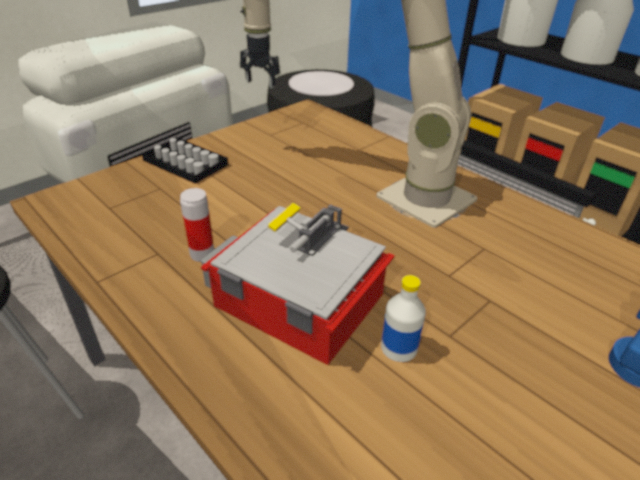

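View pics/top0.png

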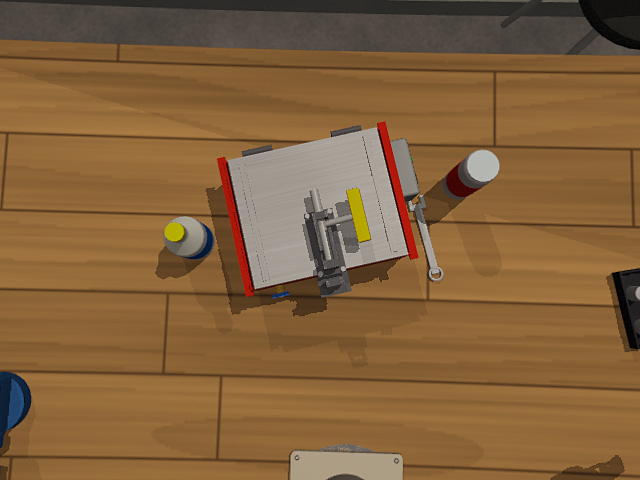

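The top view shows the tank turned slightly, with its red side rims at about (222,160)-(250,294) and (382,124)-(413,258). The yellow bar is at (358,214), the keeper at (335,285), the jug at (188,238), the can at (475,170), and the wrench at (428,235). The scene view shows the bar at (285,217), while the blob found there was a background label.

Run:
```python
from h import *
t=cam('top');s=cam('scene')
ms=mask(s,(20,120,80),(35,255,255));ms[:,330:]=0;ms[:190]=0
mt=mask(t,(20,120,80),(35,255,255));mt[:,:300]=0
bt,bs=blob(mt),blob(ms)
ct=cv2.minAreaRect(bt);cs=cv2.minAreaRect(bs)
print('rects',ct,cs)
P,e=tri(t,ct[0],s,cs[0]);print('grip tri',P,e)
bx=cv2.boxPoints(ct);print('grip corners z.18',onz(t,bx,0.18).round(4))
# red rims
hsv=cv2.cvtColor(t['img'],cv2.COLOR_BGR2HSV)
mr=cv2.inRange(hsv,(0,150,60),(8,255,255))|cv2.inRange(hsv,(172,150,60),(180,255,255));mr[:,430:]=0;mr[:,:200]=0
for c in cv2.findContours(mr,cv2.RETR_EXTERNAL,cv2.CHAIN_APPROX_NONE)[0]:
    if cv2.contourArea(c)<100: continue
    r=cv2.minAreaRect(c);b=cv2.boxPoints(r);w=onz(t,b,0.13);print('rim',r,'\n',w.round(4))
o=onz(t,[[335,285],[326,272]],.188);print('keeper~',o.round(3))
x=t['img'][110:310,200:450];cv2.imwrite('pics/topz.png',cv2.resize(x,None,fx=3,fy=3,interpolation=cv2.INTER_CUBIC))
```

```text
rects ((358.171142578125, 214.7226104736328), (53.92913055419922, 13.469478607177734), 76.67547607421875) ((284.2496643066406, 216.2628173828125), (11.309991836547852, 36.974971771240234), 46.46879959106445)
grip tri [ 0.58499443 -0.00164616  0.19746349] 0.001050675879736358
grip corners z.18 [[ 0.6339  0.0215  0.18  ]
 [ 0.6404 -0.0029  0.18  ]
 [ 0.5422 -0.028   0.18  ]
 [ 0.5357 -0.0037  0.18  ]]
rim ((236.97610473632812, 226.0050811767578), (141.63739013671875, 12.985057830810547), 78.00310516357422) 
 [[0.6999 0.2763 0.13  ]
 [0.706  0.2515 0.13  ]
 [0.4353 0.1829 0.13  ]
 [0.4294 0.2072 0.13  ]]
rim ((396.2618713378906, 190.29888916015625), (140.8848876953125, 11.430346488952637), 76.4295654296875) 
 [[ 0.7791 -0.0351  0.13  ]
 [ 0.7851 -0.0571  0.13  ]
 [ 0.5144 -0.1252  0.13  ]
 [ 0.5086 -0.1038  0.13  ]]
keeper~ [[0.456 0.037 0.188]
 [0.479 0.054 0.188]]
```

View pics/topz.png

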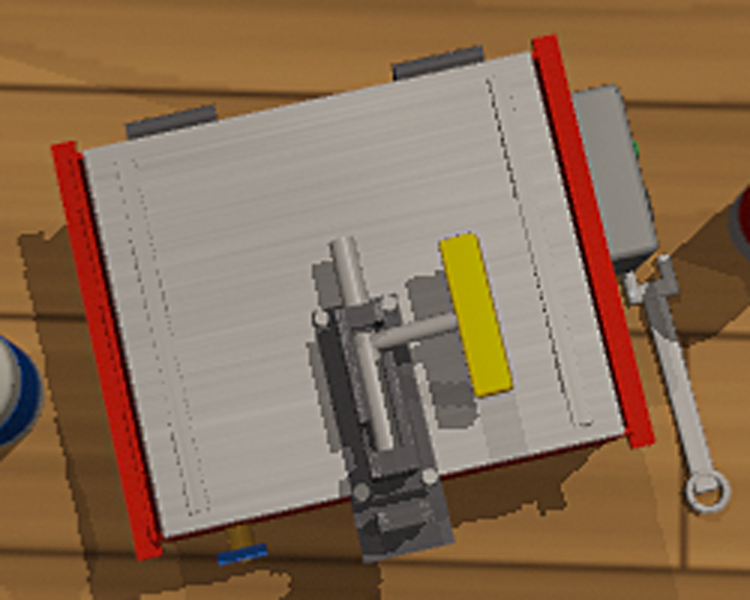

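```bash
cat >> h.py <<'E'
C=np.array([.607,.0753,0]);YAW=np.radians(14.25)
Rt=R.from_euler('z',YAW)
def w(p): return C+Rt.apply(p)
def tk(p): return Rt.inv().apply(np.array(p)-C)
def st(tag=''):
    o=get_obs();r=R.from_quat(o['ee_rot']);
    print(tag,'t',round(o['clock'],2),'TCP tank mm',(tk(o['position'])*1000).round(1),'axes tank x,y,z',(Rt.inv()*r).as_matrix().T.round(2).tolist(),'F tank',Rt.inv().apply(o['ft_force']).round(1),'grip',round(o['grip_width'],3),o['grasp_force'])
    return o,r
def goto(tcp_tank,x=None,z=None):
    """shift in current tool axes (mm) to TCP target in tank frame; then rotvec (deg) to axes x,z (tank)"""
    o,r=st()
    print('shift mm',(r.inv().apply(w(tcp_tank)-o['position'])*1000).round(1))
    if x is not None:
        z=np.array(z,float)/np.linalg.norm(z);x=np.array(x,float);x-=z*(x@z);x/=np.linalg.norm(x)
        T=Rt*R.from_matrix(np.c_[x,np.cross(z,x),z]);print('turn deg',np.degrees((r.inv()*T).as_rotvec()).round(1))
E
python3 - <<'E'
import workcell
print([n for n in dir(workcell) if n[0]!='_'])
from h import *
try: print('tips',tcp_to_tips)
except Exception as e: print(e)
t=.28
for a in [(0,-1,0),(0,1,0)]:
  goto([-.042,-.038*np.cos(t),.30],x=a,z=[0,0,-1])
E
```

```text
['MotionError', 'camera', 'get_obs', 'hand_in', 'tcp_to_tips']
tips 0.011
 t 0.2 TCP tank mm [-574.3 -547.5  241.8] axes tank x,y,z [[1.0, 0.05, -0.0], [0.05, -1.0, -0.0], [-0.0, 0.0, -1.0]] F tank [ 0.4  0.4 -0.5] grip 0.998 0.0
shift mm [ 558.2 -482.6  -57.8]
turn deg [-0.  0. 93.]
 t 0.2 TCP tank mm [-574.3 -547.5  241.8] axes tank x,y,z [[1.0, 0.05, -0.0], [0.05, -1.0, -0.0], [-0.0, 0.0, -1.0]] F tank [ 0.4  0.4 -0.5] grip 0.998 0.0
shift mm [ 558.2 -482.6  -57.8]
turn deg [ -0.  -0. -87.]
```

>>> apply_moves --rows '[{"x": 20, "y": -15, "z": -30}, {"x": 30, "y": -25, "z": -10}, {"x": 30, "y": -25, "z": -10}, {"x": 30, "y": -25, "z": -8}, {"x": 30, "y": -25}]'

```text
invalid input at $.rows[0]: expected keys x, y, z, ax, ay, az, gripper
```

>>> apply_moves --rows '[{"x": 30, "y": -26}, {"x": 30, "y": -26}, {"x": 30, "y": -26}, {"x": 30, "y": -26}, {"x": 30, "y": -26}]'

```text
invalid input at $.rows[0]: expected keys x, y, z, ax, ay, az, gripper
```

>>> apply_moves --rows '[{"x": 30, "y": -26}, {"x": 30, "y": -26}, {"x": 30, "y": -26}, {"x": 30, "y": -26}, {"x": 30, "y": -26}]'

```text
invalid input at $.rows[0]: expected keys x, y, z, ax, ay, az, gripper
```

Run:
```python
from h import *
print(get_obs()['joint_pos'].round(2)); goto([-.042,-.0365,.30],x=[0,-1,0],z=[0,0,-1])
```

```text
[ 1.25  0.33 -0.06  1.46  0.02  1.35 -0.09]
 t 0.2 TCP tank mm [-574.3 -547.5  241.8] axes tank x,y,z [[1.0, 0.05, -0.0], [0.05, -1.0, -0.0], [-0.0, 0.0, -1.0]] F tank [ 0.4  0.4 -0.5] grip 0.998 0.0
shift mm [ 558.2 -482.7  -57.8]
turn deg [-0.  0. 93.]
```

All keys are required in every row.

>>> apply_moves --rows '[{"x": 20, "y": -15, "z": -30, "ax": 0, "ay": 0, "az": 0, "gripper": 0}, {"x": 30, "y": -25, "z": -10, "ax": 0, "ay": 0, "az": 0, "gripper": 0}, {"x": 30, "y": -25, "z": -10, "ax": 0, "ay": 0, "az": 0, "gripper": 0}, {"x": 30, "y": -25, "z": -8, "ax": 0, "ay": 0, "az": 0, "gripper": 0}, {"x": 30, "y": -25, "z": 0, "ax": 0, "ay": 0, "az": 0, "gripper": 0}]'

```text
clock: 0.62
position: [0.2859, -0.4444, 0.3021]
ee_rot: [0.989, 0.15, 0.001, 0.001]
ft_force: [1.1, -0.6, 0.3]
grip_width: 1.002
grasp_force: 0.0
```

>>> apply_moves --rows '[{"x": 30, "y": -26, "z": 0, "ax": 0, "ay": 0, "az": 0, "gripper": 0}, {"x": 30, "y": -26, "z": 0, "ax": 0, "ay": 0, "az": 0, "gripper": 0}, {"x": 30, "y": -26, "z": 0, "ax": 0, "ay": 0, "az": 0, "gripper": 0}, {"x": 30, "y": -26, "z": 0, "ax": 0, "ay": 0, "az": 0, "gripper": 0}, {"x": 30, "y": -26, "z": 0, "ax": 0, "ay": 0, "az": 0, "gripper": 0}]'

```text
clock: 1.03
position: [0.3901, -0.2752, 0.3004]
ee_rot: [0.989, 0.15, -0.0, 0.0]
ft_force: [1.0, -0.7, 0.3]
grip_width: 0.994
grasp_force: 0.0
```

>>> apply_moves --rows '[{"x": 30, "y": -26, "z": 0, "ax": 0, "ay": 0, "az": 0, "gripper": 0}, {"x": 30, "y": -26, "z": 0, "ax": 0, "ay": 0, "az": 0, "gripper": 0}, {"x": 30, "y": -26, "z": 0, "ax": 0, "ay": 0, "az": 0, "gripper": 0}, {"x": 30, "y": -26, "z": 0, "ax": 0, "ay": 0, "az": 0, "gripper": 0}, {"x": 30, "y": -26, "z": 0, "ax": 0, "ay": 0, "az": 0, "gripper": 0}]'

```text
clock: 1.45
position: [0.4949, -0.1066, 0.3005]
ee_rot: [0.989, 0.15, 0.0, 0.0]
ft_force: [1.8, -0.4, 0.0]
grip_width: 0.997
grasp_force: 0.0
```

Run:
```python
from h import *
print(get_obs()['joint_pos'].round(2)); goto([-.042,-.0365,.30],x=[0,-1,0],z=[0,0,-1])
```

```text
[ 0.66  0.08 -0.56  1.65  0.04  1.42 -1.18]
 t 1.45 TCP tank mm [-153.4 -148.7  300.5] axes tank x,y,z [[1.0, 0.05, 0.0], [0.05, -1.0, 0.0], [0.0, -0.0, -1.0]] F tank [ 1.6 -0.9  0. ] grip 0.997 0.0
shift mm [ 117.1 -106.3    0.5]
turn deg [ 0. -0. 93.]
```

>>> apply_moves --rows '[{"x": 29, "y": -26.5, "z": 0, "ax": 0, "ay": 0, "az": 0, "gripper": 0}, {"x": 29, "y": -26.5, "z": 0, "ax": 0, "ay": 0, "az": 0, "gripper": 0}, {"x": 29, "y": -26.5, "z": 0, "ax": 0, "ay": 0, "az": 0, "gripper": 0}, {"x": 29, "y": -26.5, "z": 0, "ax": 0, "ay": 0, "az": -7, "gripper": 0}, {"x": 0, "y": 0, "z": 0, "ax": 0, "ay": 0, "az": -7, "gripper": 0}]'

```text
clock: 1.87
position: [0.5749, 0.0356, 0.2998]
ee_rot: [0.961, 0.276, 0.001, -0.002]
ft_force: [-0.2, 1.2, -0.2]
grip_width: 1.001
grasp_force: 0.0
```

>>> apply_moves --rows '[{"x": 0, "y": 0, "z": 0, "ax": 0, "ay": 0, "az": -7, "gripper": 0}, {"x": 0, "y": 0, "z": 0, "ax": 0, "ay": 0, "az": -7, "gripper": 0}, {"x": 0, "y": 0, "z": 0, "ax": 0, "ay": 0, "az": -7, "gripper": 0}, {"x": 0, "y": 0, "z": 0, "ax": 0, "ay": 0, "az": -7, "gripper": 0}, {"x": 0, "y": 0, "z": 0, "ax": 0, "ay": 0, "az": -7, "gripper": 0}]'

```text
clock: 2.28
position: [0.5736, 0.0271, 0.3001]
ee_rot: [0.836, 0.549, -0.0, -0.0]
ft_force: [0.4, 0.4, -0.6]
grip_width: 0.998
grasp_force: 0.0
```

>>> apply_moves --rows '[{"x": 0, "y": 0, "z": 0, "ax": 0, "ay": 0, "az": -7, "gripper": 0}, {"x": 0, "y": 0, "z": 0, "ax": 0, "ay": 0, "az": -7, "gripper": 0}, {"x": 0, "y": 0, "z": 0, "ax": 0, "ay": 0, "az": -7, "gripper": 0}, {"x": 0, "y": 0, "z": 0, "ax": 0, "ay": 0, "az": -7, "gripper": 0}, {"x": 0, "y": 0, "z": 0, "ax": 0, "ay": 0, "az": -7, "gripper": 0}]'

```text
clock: 2.7
position: [0.5736, 0.0271, 0.3001]
ee_rot: [0.632, 0.775, -0.0, -0.0]
ft_force: [-0.4, -0.3, -0.4]
grip_width: 0.999
grasp_force: 0.0
```

Run:
```python
from h import *
print(get_obs()['joint_pos'].round(2)); goto([-.042,-.0365,.193],x=[0,1,0],z=[0,0,-1])
c=cam('wrist')
ax=[[x,0,.177] for x in (-.126,-.02)]+[[-.042,-.036,.188],[-.042,-.069,.197],[.008,-.069,.197],[-.092,-.069,.197]]
p=proj(c,[w(a) for a in ax]);print(p.round())
im=c['img'].copy()
for q in p: cv2.drawMarker(im,tuple(int(v) for v in q),(255,0,255),0,12,1)
cv2.imwrite('pics/w1.png',im)
```

```text
[ 0.57  0.3  -0.87  1.47  0.23  1.47 -0.09]
 t 2.7 TCP tank mm [-44.2 -38.5 300.1] axes tank x,y,z [[0.05, 1.0, -0.0], [1.0, -0.05, -0.0], [-0.0, -0.0, -1.0]] F tank [-0.4 -0.2 -0.4] grip 0.999 0.0
shift mm [  2.1   2.1 107.1]
turn deg [-0.   0.  -2.7]
[[199. 185.]
 [358. 177.]
 [327. 236.]
 [330. 287.]
 [404. 284.]
 [255. 290.]]
```

View pics/w1.png

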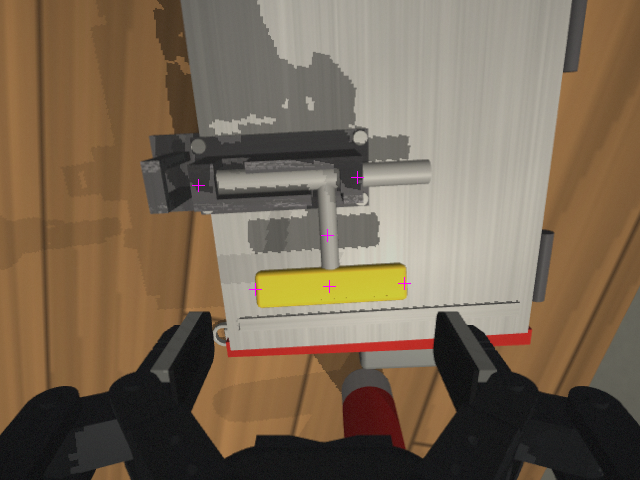

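The wrist view confirms the estimate. The markers sit on the stem (327,236), the bar (330,287) and its ends to within about 1 mm. I'll descend and grip the stem.

>>> apply_moves --rows '[{"x": 2, "y": 2, "z": 30, "ax": 0, "ay": 0, "az": -2.7, "gripper": 0}, {"x": 0, "y": 0, "z": 35, "ax": 0, "ay": 0, "az": 0, "gripper": 0}, {"x": 0, "y": 0, "z": 33, "ax": 0, "ay": 0, "az": 0, "gripper": 0}, {"x": 0, "y": 0, "z": 20, "ax": 0, "ay": 0, "az": 0, "gripper": 0}, {"x": 0, "y": 0, "z": 0, "ax": 0, "ay": 0, "az": 0, "gripper": 1}]' --newtons 40

```text
clock: 3.17
position: [0.5729, 0.0288, 0.1778]
ee_rot: [0.617, 0.787, -0.002, -0.003]
ft_force: [-0.1, -1.0, -1.4]
grip_width: 0.885
grasp_force: 0.0
```

>>> apply_moves --rows '[{"x": 0, "y": 0, "z": 0, "ax": 0, "ay": 0, "az": 0, "gripper": 1}, {"x": 0, "y": 0, "z": 0, "ax": 0, "ay": 0, "az": 0, "gripper": 1}, {"x": 0, "y": 0, "z": 0, "ax": 0, "ay": 0, "az": 0, "gripper": 1}, {"x": 0, "y": 0, "z": 0, "ax": 0, "ay": 0, "az": 0, "gripper": 1}, {"x": 0, "y": 0, "z": 0, "ax": 0, "ay": 0, "az": 0, "gripper": 1}]'

```text
clock: 3.58
position: [0.5759, 0.0296, 0.1834]
ee_rot: [0.616, 0.788, 0.001, 0.001]
ft_force: [7.4, 1.5, -0.0]
grip_width: 0.147
grasp_force: 4.1
```

Run:
```python
from h import *
st()
```

```text
t 3.58 TCP tank mm [-41.4 -36.6 183.4] axes tank x,y,z [[0.01, 1.0, -0.0], [1.0, -0.01, 0.0], [0.0, -0.0, -1.0]] F tank [ 7.5 -0.4 -0. ] grip 0.147 4.073990732431412
```

Run:
```python
from h import *
def pose(th,ph):
    a,b=np.radians([th,ph]); P=37.5*np.array([-np.cos(a),np.sin(a)])
    return P+4*np.array([-np.sin(b),-np.cos(b)])
th=np.linspace(16,80,11);ph=np.linspace(0,42,11)
for i in range(10):
    d=pose(th[i+1],ph[i+1])-pose(th[i],ph[i]); b=np.radians(ph[i])
    # tool x = +y tilted: rot about -x by ph ; tool z = (-sin,-cos)
    print((d@[np.cos(b),-np.sin(b)]).round(1),(d@[-np.sin(b),-np.cos(b)]).round(1))
```

```text
1.1 -4.0
1.2 -3.9
1.4 -3.8
1.5 -3.8
1.7 -3.7
1.8 -3.6
2.0 -3.5
2.1 -3.5
2.2 -3.4
2.3 -3.3
```

>>> apply_moves --rows '[{"x": 1.1, "y": 0, "z": -4, "ax": 0, "ay": -4.2, "az": 0, "gripper": 1}, {"x": 1.2, "y": 0, "z": -3.9, "ax": 0, "ay": -4.2, "az": 0, "gripper": 1}, {"x": 1.4, "y": 0, "z": -3.8, "ax": 0, "ay": -4.2, "az": 0, "gripper": 1}, {"x": 1.5, "y": 0, "z": -3.8, "ax": 0, "ay": -4.2, "az": 0, "gripper": 1}, {"x": 0, "y": 0, "z": 0, "ax": 0, "ay": 0, "az": 0, "gripper": 1}]'

```text
clock: 4.0
position: [0.5733, 0.0359, 0.1974]
ee_rot: [0.608, 0.779, -0.093, 0.118]
ft_force: [0.6, -5.8, -2.7]
grip_width: 0.123
grasp_force: 39.6
```

Run:
```python
from h import *
st()
```

```text
t 4.0 TCP tank mm [-42.4 -29.9 197.4] axes tank x,y,z [[0.0, 0.95, -0.3], [1.0, -0.0, -0.0], [-0.0, -0.3, -0.95]] F tank [-0.8 -5.8 -2.7] grip 0.123 39.60667133331299
```

>>> apply_moves --rows '[{"x": 1.7, "y": 0, "z": -3.7, "ax": 0, "ay": -4.2, "az": 0, "gripper": 1}, {"x": 1.8, "y": 0, "z": -3.6, "ax": 0, "ay": -4.2, "az": 0, "gripper": 1}, {"x": 2, "y": 0, "z": -3.5, "ax": 0, "ay": -4.2, "az": 0, "gripper": 1}, {"x": 2.1, "y": 0, "z": -3.5, "ax": 0, "ay": -4.2, "az": 0, "gripper": 1}, {"x": 2.2, "y": 0, "z": -3.4, "ax": 0, "ay": -4.2, "az": 0, "gripper": 1}]'

```text
clock: 4.42
position: [0.5703, 0.0476, 0.2091]
ee_rot: [0.584, 0.743, -0.203, 0.258]
ft_force: [8.4, -21.0, -11.8]
grip_width: 0.126
grasp_force: 42.7
```

>>> apply_moves --rows '[{"x": 2.3, "y": 0, "z": -3.3, "ax": 0, "ay": -4.2, "az": 0, "gripper": 1}, {"x": 0, "y": 0, "z": 0, "ax": 0, "ay": 0, "az": 0, "gripper": 1}]'

```text
clock: 4.58
position: [0.5681, 0.0532, 0.2089]
ee_rot: [0.574, 0.734, -0.225, 0.285]
ft_force: [1.4, -13.3, -2.3]
grip_width: 0.119
grasp_force: 47.4
```

Run:
```python
from h import *
st()
c=cam('wrist');cv2.imwrite('pics/w2.png',c['img']);s=cam('scene');t=cam('top')
f=lambda c:blob(mask(c,(20,120,80),(35,255,255)))
ms=mask(s,(20,120,80),(35,255,255));ms[:,350:]=0;ms[:160]=0
mt=mask(t,(20,120,80),(35,255,255));mt[:,:300]=0
try:
  a,b=cv2.minAreaRect(blob(mt)),cv2.minAreaRect(blob(ms));print(a,b)
  P,e=tri(t,a[0],s,b[0]);print('grip tank',tk(P).round(4),e)
except Exception as e: print(e)
```

```text
t 4.58 TCP tank mm [-43.1 -11.9 208.9] axes tank x,y,z [[0.0, 0.74, -0.68], [1.0, -0.01, -0.0], [-0.01, -0.68, -0.74]] F tank [ -1.9 -13.2  -2.3] grip 0.119 47.43689965456724
((336.1672058105469, 216.96066284179688), (57.259830474853516, 11.566486358642578), 76.75948333740234) ((299.96209716796875, 203.9552001953125), (13.036290168762207, 37.934425354003906), 49.76364517211914)
grip tank [-0.0412 -0.0258  0.2467] 0.0003252994499354882
```

View pics/w2.png

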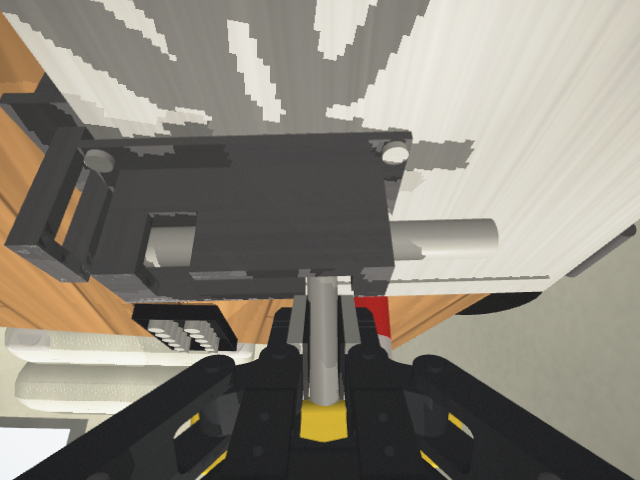

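The wrist view shows the stem held between the pads at (322,330) and the bar close to the finger roots. Triangulation puts the handle at about 70-75°. I'll nudge it further.

>>> apply_moves --rows '[{"x": 1.5, "y": 0, "z": -1.4, "ax": 0, "ay": -4, "az": 0, "gripper": 1}, {"x": 1.5, "y": 0, "z": -1.4, "ax": 0, "ay": -4, "az": 0, "gripper": 1}, {"x": 0, "y": 0, "z": 0, "ax": 0, "ay": -4, "az": 0, "gripper": 1}]'

```text
clock: 4.98
position: [0.5674, 0.0583, 0.2104]
ee_rot: [0.549, 0.7, -0.282, 0.359]
ft_force: [-2.9, -1.6, -0.3]
grip_width: 0.121
grasp_force: 40.6
```

```bash
cat >> h.py <<'E'
def grip():
    s=cam('scene');t=cam('top')
    ms=mask(s,(20,120,80),(35,255,255));ms[:,350:]=0;ms[:160]=0
    mt=mask(t,(20,120,80),(35,255,255));mt[:,:260]=0
    try:
      a,b=cv2.minAreaRect(blob(mt)),cv2.minAreaRect(blob(ms))
      P,e=tri(t,a[0],s,b[0]);q=tk(P);print('grip tank',q.round(4),'err',round(e,4),'theta',np.degrees(np.arctan2(q[2]-.176,-q[1])).round(1),a[1],b[1])
    except Exception as e: print(e)
E
python3 - <<'E'
from h import *
st();grip()
E
```

```text
t 4.98 TCP tank mm [-42.5  -6.7 210.4] axes tank x,y,z [[0.0, 0.58, -0.81], [1.0, -0.01, -0.0], [-0.01, -0.81, -0.58]] F tank [-3.2 -0.8 -0.3] grip 0.121 40.640829205513
grip tank [-0.0408 -0.0135  0.2503] err 0.002 theta 79.7 (57.114315032958984, 10.11867904663086) (12.907362937927246, 38.72208786010742)
```

>>> apply_moves --rows '[{"x": 1.2, "y": 0, "z": -1.6, "ax": 0, "ay": -4, "az": 0, "gripper": 1}, {"x": 1.2, "y": 0, "z": -1.6, "ax": 0, "ay": -3, "az": 0, "gripper": 1}, {"x": 1, "y": 0, "z": -1.6, "ax": 0, "ay": 0, "az": 0, "gripper": 1}]'

```text
clock: 5.33
position: [0.566, 0.0642, 0.2095]
ee_rot: [0.53, 0.678, -0.315, 0.401]
ft_force: [1.9, -14.6, 4.2]
grip_width: 0.119
grasp_force: 39.4
```

Run:
```python
from h import *
st();grip()
```

```text
t 5.33 TCP tank mm [-42.5  -0.7 209.5] axes tank x,y,z [[0.0, 0.48, -0.88], [1.0, -0.01, -0.0], [-0.01, -0.88, -0.48]] F tank [ -1.8 -14.6   4.2] grip 0.119 39.365835785865784
grip tank [-0.0406 -0.0028  0.2502] err 0.0006 theta 87.8 (57.7951774597168, 8.52304744720459) (12.148106575012207, 38.8305549621582)
```

The handle is upright at 88°. I'll squeeze the lid down with a firmer grip on the stem.

>>> apply_moves --rows '[{"x": 0, "y": 0, "z": 0, "ax": 0, "ay": 0, "az": 0, "gripper": 1}, {"x": 1.8, "y": 0, "z": 1, "ax": 0, "ay": 0, "az": 0, "gripper": 1}, {"x": 1.8, "y": 0, "z": 1, "ax": 0, "ay": 0, "az": 0, "gripper": 1}, {"x": 1.8, "y": 0, "z": 1, "ax": 0, "ay": 0, "az": 0, "gripper": 1}, {"x": 0, "y": 0, "z": 0, "ax": 0, "ay": 0, "az": 0, "gripper": 1}]' --newtons 100

```text
clock: 5.85
position: [0.5672, 0.064, 0.2068]
ee_rot: [0.532, 0.677, -0.313, 0.401]
ft_force: [-2.2, -3.5, 16.1]
grip_width: 0.099
grasp_force: 98.1
```

Run:
```python
from h import *
st();grip()
```

```text
t 5.85 TCP tank mm [-41.4  -1.1 206.8] axes tank x,y,z [[0.01, 0.48, -0.88], [1.0, -0.01, 0.0], [-0.01, -0.88, -0.48]] F tank [-3.  -2.8 16.1] grip 0.099 98.07990789413452
grip tank [-0.0399 -0.0031  0.248 ] err 0.0015 theta 87.5 (57.04214096069336, 8.61013412475586) (12.419576644897461, 38.667137145996094)
```

>>> apply_moves --rows '[{"x": 1.3, "y": 0, "z": 0.7, "ax": 0, "ay": 0, "az": 0, "gripper": 1}, {"x": 0, "y": -5, "z": 0, "ax": 0, "ay": 0, "az": 0, "gripper": 1}, {"x": 0, "y": -7, "z": 0, "ax": 0, "ay": 0, "az": 0, "gripper": 1}, {"x": 0, "y": -7, "z": 0, "ax": 0, "ay": 0, "az": 0, "gripper": 1}, {"x": 0, "y": 0, "z": 0, "ax": 0, "ay": 0, "az": 0, "gripper": 1}]'

```text
clock: 6.37
position: [0.5487, 0.0592, 0.206]
ee_rot: [0.533, 0.676, -0.312, 0.402]
ft_force: [-2.2, -4.6, 18.5]
grip_width: 0.097
grasp_force: 98.2
```

Run:
```python
from h import *
st();grip()
```

```text
t 6.37 TCP tank mm [-60.4  -1.2 206. ] axes tank x,y,z [[0.01, 0.48, -0.88], [1.0, -0.01, 0.01], [-0.0, -0.88, -0.48]] F tank [-3.2 -3.9 18.5] grip 0.097 98.21178674697876
grip tank [-0.0594 -0.0033  0.2473] err 0.0014 theta 87.4 (56.964412689208984, 8.61961555480957) (12.453675270080566, 37.9942626953125)
```

>>> apply_moves --rows '[{"x": 0.9, "y": -4, "z": 0.5, "ax": 0, "ay": 0, "az": 0, "gripper": 1}, {"x": 0, "y": -6, "z": 0, "ax": 0, "ay": 0, "az": 0, "gripper": 1}, {"x": 0, "y": -6, "z": 0, "ax": 0, "ay": 0, "az": 0, "gripper": 1}, {"x": 0, "y": -4, "z": 0, "ax": 0, "ay": 0, "az": 0, "gripper": 1}, {"x": 0, "y": 0, "z": 0, "ax": 0, "ay": 0, "az": 0, "gripper": 1}]'

```text
clock: 6.88
position: [0.5298, 0.0544, 0.2055]
ee_rot: [0.533, 0.676, -0.312, 0.403]
ft_force: [-1.3, -4.7, 20.9]
grip_width: 0.097
grasp_force: 98.3
```

Run:
```python
from h import *
st();grip()
```

```text
t 6.88 TCP tank mm [-80.   -1.2 205.5] axes tank x,y,z [[0.01, 0.48, -0.88], [1.0, -0.01, 0.01], [-0.0, -0.88, -0.48]] F tank [-2.4 -4.2 20.9] grip 0.097 98.2804799079895
grip tank [-0.0787 -0.0042  0.2455] err 0.0003 theta 86.6 (57.48908233642578, 8.61961555480957) (12.365035057067871, 38.83055114746094)
```

>>> apply_moves --rows '[{"x": 0, "y": -6, "z": 0, "ax": 0, "ay": 0, "az": 0, "gripper": 1}, {"x": 0, "y": -6, "z": 0, "ax": 0, "ay": 0, "az": 0, "gripper": 1}, {"x": 0, "y": -6, "z": 0, "ax": 0, "ay": 0, "az": 0, "gripper": 1}, {"x": 0, "y": -5, "z": 0, "ax": 0, "ay": 0, "az": 0, "gripper": 1}, {"x": 0, "y": 0, "z": 0, "ax": 0, "ay": 0, "az": 0, "gripper": 1}]'

```text
clock: 7.4
position: [0.5084, 0.0491, 0.2055]
ee_rot: [0.533, 0.676, -0.311, 0.403]
ft_force: [6.4, -4.5, 19.6]
grip_width: 0.097
grasp_force: 98.8
```

Run:
```python
from h import *
st();grip()
```

```text
t 7.4 TCP tank mm [-102.1   -1.1  205.5] axes tank x,y,z [[0.01, 0.48, -0.88], [1.0, -0.01, 0.01], [-0.0, -0.88, -0.48]] F tank [ 5.1 -6.  19.6] grip 0.097 98.81830930709839
grip tank [-0.1008 -0.0044  0.2447] err 0.0009 theta 86.4 (57.71394348144531, 8.61961555480957) (11.942214965820312, 37.50672912597656)
```

>>> apply_moves --rows '[{"x": 0, "y": -2, "z": 0, "ax": 0, "ay": 0, "az": 0, "gripper": 1}, {"x": 0, "y": -1, "z": 0, "ax": 0, "ay": 0, "az": 0, "gripper": 1}, {"x": 0, "y": 0, "z": 0, "ax": 0, "ay": 0, "az": 0, "gripper": 1}]'

```text
clock: 7.75
position: [0.508, 0.0491, 0.2056]
ee_rot: [0.533, 0.676, -0.309, 0.404]
ft_force: [23.2, -6.1, 16.8]
grip_width: 0.1
grasp_force: 98.2
```

Run:
```python
from h import *
st();print(get_obs()['joint_pos'].round(2))
```

```text
t 7.75 TCP tank mm [-102.4   -1.1  205.6] axes tank x,y,z [[0.01, 0.48, -0.88], [1.0, -0.01, 0.01], [0.0, -0.88, -0.48]] F tank [ 20.9 -11.7  16.8] grip 0.1 98.2400643825531
[-0.15  0.48 -0.69  1.85  1.08  1.78 -0.94]
```

>>> apply_moves --rows '[{"x": -2, "y": 2, "z": -1, "ax": 0, "ay": 0, "az": 0, "gripper": 1}, {"x": -2, "y": 1, "z": -1, "ax": 0, "ay": 0, "az": 0, "gripper": 0.6}, {"x": 0, "y": 0, "z": 0, "ax": 0, "ay": 0, "az": 0, "gripper": 0.6}, {"x": 0, "y": 0, "z": 0, "ax": 0, "ay": 0, "az": 0, "gripper": 0.6}, {"x": 0, "y": 0, "z": 0, "ax": 0, "ay": 0, "az": 0, "gripper": 0.6}]'

```text
clock: 8.17
position: [0.5061, 0.0505, 0.2052]
ee_rot: [0.531, 0.679, -0.312, 0.399]
ft_force: [-1.3, -0.4, -1.3]
grip_width: 0.394
grasp_force: 0.0
```

Run:
```python
from h import *
st();grip()
```

```text
t 8.17 TCP tank mm [-103.9    0.8  205.2] axes tank x,y,z [[0.0, 0.49, -0.87], [1.0, -0.01, -0.0], [-0.0, -0.87, -0.49]] F tank [-1.3 -0.  -1.3] grip 0.394 0.0
grip tank [-0.1001 -0.0041  0.2462] err 0.0006 theta 86.6 (57.783599853515625, 8.562210083007812) (12.035467147827148, 38.026954650878906)
```

>>> apply_moves --rows '[{"x": 0, "y": 0, "z": -15, "ax": 0, "ay": 0, "az": 0, "gripper": 0.6}, {"x": 0, "y": 0, "z": -25, "ax": 0, "ay": 0, "az": 0, "gripper": 0.6}, {"x": 0, "y": 0, "z": -30, "ax": 0, "ay": 0, "az": 0, "gripper": 0.6}, {"x": -26, "y": 0, "z": -15, "ax": 0, "ay": 0, "az": 0, "gripper": 0.6}, {"x": -35, "y": 0, "z": -19, "ax": 0, "ay": 0, "az": 0, "gripper": 0.8}]'

```text
clock: 8.68
position: [0.4904, 0.1121, 0.3083]
ee_rot: [0.529, 0.681, -0.313, 0.399]
ft_force: [1.9, -1.1, 0.7]
grip_width: 0.273
grasp_force: 0.0
```

>>> apply_moves --rows '[{"x": -26, "y": 0, "z": -15, "ax": 0, "ay": 7, "az": 0, "gripper": 1}, {"x": 0, "y": 0, "z": 0, "ax": 0, "ay": 7, "az": 0, "gripper": 1}, {"x": 0, "y": 0, "z": 0, "ax": 0, "ay": 7, "az": 0, "gripper": 1}, {"x": 0, "y": 0, "z": 0, "ax": 0, "ay": 7, "az": 0, "gripper": 1}, {"x": 0, "y": 0, "z": 0, "ax": 0, "ay": 7, "az": 0, "gripper": 1}]'

```text
clock: 9.1
position: [0.4911, 0.1126, 0.3407]
ee_rot: [0.6, 0.769, -0.135, 0.176]
ft_force: [0.6, -0.1, -0.9]
grip_width: 0.001
grasp_force: 0.0
```

>>> apply_moves --rows '[{"x": 0, "y": 0, "z": 0, "ax": 0, "ay": 7, "az": 0, "gripper": 1}, {"x": 0, "y": 0, "z": 0, "ax": 0, "ay": 7, "az": 0, "gripper": 1}, {"x": 0, "y": 0, "z": 0, "ax": 0, "ay": 7, "az": 0, "gripper": 1}, {"x": 0, "y": 0, "z": 0, "ax": 0, "ay": 5, "az": 0, "gripper": 1}, {"x": 0, "y": 0, "z": 0, "ax": 0, "ay": 0, "az": 0, "gripper": 1}]'

```text
clock: 9.52
position: [0.4922, 0.1074, 0.3398]
ee_rot: [0.618, 0.786, 0.001, -0.001]
ft_force: [0.6, -0.2, 0.4]
grip_width: -0.0
grasp_force: 0.0
```

Run:
```python
from h import *
print(get_obs()['joint_pos'].round(2));grip();goto([-.102,-.05,.34],x=[0,1,0],z=[0,0,-1])
```

```text
[ 0.35  0.07 -0.69  1.58  0.04  1.5  -0.1 ]
grip tank [-0.1117 -0.0886  0.2317] err 0.136 theta 32.1 (0.0, 0.0) (12.035467147827148, 38.026954650878906)
 t 9.62 TCP tank mm [-103.6   62.5  339.3] axes tank x,y,z [[0.01, 1.0, -0.0], [1.0, -0.01, -0.0], [-0.0, -0.0, -1.0]] F tank [-0.4  1.2  0.1] grip -0.0 0.0
shift mm [-112.5    2.3   -0.5]
turn deg [-0.   0.1 -0.3]
```

>>> apply_moves --rows '[{"x": -37, "y": 1, "z": 0, "ax": 0, "ay": 0, "az": 0, "gripper": 1}, {"x": -37, "y": 1, "z": 0, "ax": 0, "ay": 0, "az": 0, "gripper": 1}, {"x": -38, "y": 0, "z": 0, "ax": 0, "ay": 0, "az": 0, "gripper": 1}, {"x": 0, "y": 0, "z": 41, "ax": 0, "ay": 0, "az": 0, "gripper": 1}, {"x": 0, "y": 0, "z": 41, "ax": 0, "ay": 0, "az": 0, "gripper": 1}]'

```text
clock: 10.03
position: [0.5216, 0.0021, 0.2575]
ee_rot: [0.616, 0.788, 0.0, 0.002]
ft_force: [1.0, 0.9, -0.3]
grip_width: -0.0
grasp_force: 0.0
```

>>> apply_moves --rows '[{"x": 16, "y": 0, "z": 0, "ax": 0, "ay": 0, "az": 0, "gripper": 1}, {"x": 10, "y": 0, "z": 0, "ax": 0, "ay": 0, "az": 0, "gripper": 1}, {"x": 6, "y": 0, "z": 0, "ax": 0, "ay": 0, "az": 0, "gripper": 1}, {"x": 6.3, "y": 0, "z": 0, "ax": 0, "ay": 0, "az": 0, "gripper": 1}, {"x": 6.3, "y": 0, "z": 0, "ax": 0, "ay": 0, "az": 0, "gripper": 1}]'

```text
clock: 10.45
position: [0.51, 0.0461, 0.2583]
ee_rot: [0.616, 0.788, 0.0, 0.001]
ft_force: [0.8, -3.3, -2.0]
grip_width: 0.001
grasp_force: 1.3
```

Run:
```python
from h import *
st()
s=cam('scene');cv2.imwrite('pics/s2.png',cv2.resize(s['img'][150:350,170:420],None,fx=3,fy=3,interpolation=cv2.INTER_CUBIC))
```

```text
t 10.45 TCP tank mm [-101.2   -4.4  258.3] axes tank x,y,z [[0.0, 1.0, -0.0], [1.0, -0.0, 0.0], [0.0, -0.0, -1.0]] F tank [-0.  -3.4 -2. ] grip 0.001 1.3478070683777332
```

View pics/s2.png

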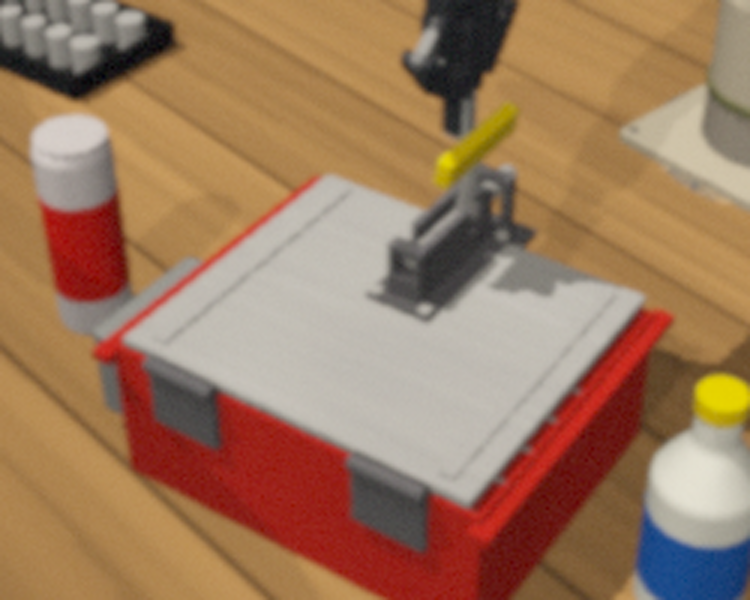

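The view shows the closed fingers at (458,110), behind the bar at (477,145), which is starting to lean left. The contact force is 3.4 N, so I'll continue the arc.

>>> apply_moves --rows '[{"x": 6.2, "y": 0, "z": 2, "ax": 0, "ay": 0, "az": 0, "gripper": 1}, {"x": 6.2, "y": 0, "z": 2, "ax": 0, "ay": 0, "az": 0, "gripper": 1}, {"x": 11.9, "y": 0, "z": 4.2, "ax": 0, "ay": 0, "az": 0, "gripper": 1}, {"x": 11, "y": 0, "z": 6.2, "ax": 0, "ay": 0, "az": 0, "gripper": 1}, {"x": 9.8, "y": 0, "z": 8, "ax": 0, "ay": 0, "az": 0, "gripper": 1}]'

```text
clock: 10.92
position: [0.4986, 0.0908, 0.2345]
ee_rot: [0.616, 0.788, 0.001, 0.0]
ft_force: [2.5, -1.3, 1.1]
grip_width: 0.003
grasp_force: 1.3
```

Run:
```python
from h import *
st();grip()
```

```text
t 10.92 TCP tank mm [-101.3   41.8  234.5] axes tank x,y,z [[0.0, 1.0, 0.0], [1.0, -0.0, 0.0], [0.0, 0.0, -1.0]] F tank [ 2.1 -1.8  1.1] grip 0.003 1.2553992541506886
grip tank [-0.1288 -0.0721  0.1792] err 0.1892 theta 2.5 (0.0, 0.0) (9.062492370605469, 29.652477264404297)
```

>>> apply_moves --rows '[{"x": 8.2, "y": 0, "z": 9.6, "ax": 0, "ay": 0, "az": 0, "gripper": 1}, {"x": 6.4, "y": 0, "z": 10.9, "ax": 0, "ay": 0, "az": 0, "gripper": 1}, {"x": 4.4, "y": 0, "z": 11.8, "ax": 0, "ay": 0, "az": 0, "gripper": 1}, {"x": 2, "y": 0, "z": 6, "ax": 0, "ay": 0, "az": 0, "gripper": 1}, {"x": 0, "y": 0, "z": 4, "ax": 0, "ay": 0, "az": 0, "gripper": 1}]'

```text
clock: 11.43
position: [0.4929, 0.1102, 0.191]
ee_rot: [0.616, 0.788, -0.0, -0.001]
ft_force: [-3.6, 1.5, 14.5]
grip_width: -0.005
grasp_force: 7.6
```

>>> apply_moves --rows '[{"x": 0, "y": 0, "z": 2, "ax": 0, "ay": 0, "az": 0, "gripper": 1}, {"x": 0, "y": 0, "z": 0, "ax": 0, "ay": 0, "az": 0, "gripper": 1}]'

```text
clock: 11.6
position: [0.4938, 0.1104, 0.191]
ee_rot: [0.616, 0.788, 0.001, -0.0]
ft_force: [-3.3, 1.3, 12.8]
grip_width: -0.002
grasp_force: 6.3
```

Run:
```python
from h import *
st()
```

```text
t 11.6 TCP tank mm [-101.    61.9  191. ] axes tank x,y,z [[0.0, 1.0, 0.0], [1.0, -0.0, 0.0], [0.0, 0.0, -1.0]] F tank [-2.9  2.1 12.8] grip -0.002 6.288149458123371
```

>>> apply_moves --rows '[{"x": 0, "y": 0, "z": -20, "ax": 0, "ay": 0, "az": 0, "gripper": 1}, {"x": 0, "y": 0, "z": -40, "ax": 0, "ay": 0, "az": 0, "gripper": 1}, {"x": -30, "y": 0, "z": -25, "ax": 0, "ay": 0, "az": 0, "gripper": 1}, {"x": -40, "y": 0, "z": 0, "ax": 0, "ay": 0, "az": 0, "gripper": 1}, {"x": -40, "y": 0, "z": 0, "ax": 0, "ay": 0, "az": 0, "gripper": 1}]'

```text
clock: 12.02
position: [0.521, 0.0022, 0.2772]
ee_rot: [0.615, 0.788, 0.001, 0.002]
ft_force: [1.5, -0.5, -0.4]
grip_width: -0.002
grasp_force: 0.0
```

>>> apply_moves --rows '[{"x": -40, "y": 0, "z": 0, "ax": 0, "ay": 0, "az": 0, "gripper": 1}, {"x": -40, "y": 0, "z": 0, "ax": 0, "ay": 0, "az": 0, "gripper": 1}, {"x": -40, "y": 0, "z": 0, "ax": 0, "ay": 0, "az": 0, "gripper": 1}, {"x": -40, "y": 0, "z": 0, "ax": 0, "ay": 0, "az": 0, "gripper": 1}, {"x": 0, "y": 0, "z": 0, "ax": 0, "ay": 0, "az": 0, "gripper": 1}]'

```text
clock: 12.43
position: [0.5582, -0.1624, 0.2738]
ee_rot: [0.62, 0.784, -0.002, -0.0]
ft_force: [-1.1, -0.9, -0.6]
grip_width: 0.002
grasp_force: 0.0
```

Run:
```python
from h import *
st();grip()
t=cam('top');cv2.imwrite('pics/t3.png',t['img'])
```

```text
t 12.43 TCP tank mm [-105.8 -218.3  273.8] axes tank x,y,z [[0.02, 1.0, -0.0], [1.0, -0.02, -0.0], [-0.0, -0.0, -1.0]] F tank [-1.3 -0.6 -0.6] grip 0.002 0.0
grip tank [-0.0973  0.0681  0.1626] err 0.0098 theta -168.9 (53.79874801635742, 13.124292373657227) (10.897298812866211, 22.803604125976562)
```

View pics/t3.png

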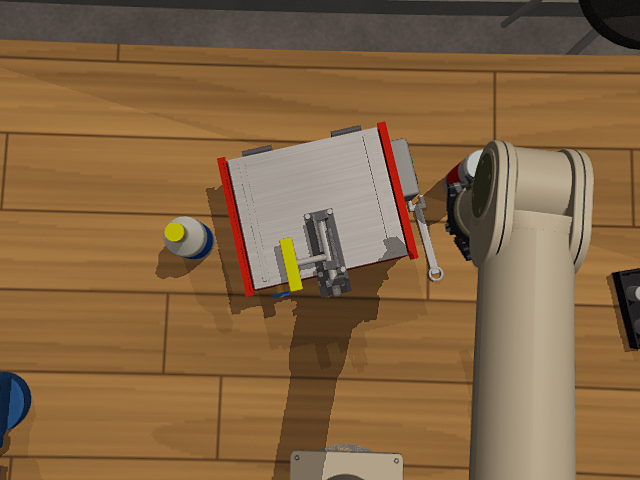

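The top view shows the bar lying on the left at (290,263). The bolt is across in the keeper, and the jug, can and wrench have not moved. One last position check before handing in.

Run:
```python
from h import *
t=cam('top');m=mask(t,(20,120,80),(35,255,255));m[:,:260]=0
r=cv2.minAreaRect(blob(m));P=[tk(p) for p in onz(t,[r[0]],.1745)];print(P)
if abs(P[0][0]+.102)<.004 and abs(P[0][1]-.072)<.005: print(hand_in())
```

```text
[array([-0.10026773,  0.07203266,  0.1745    ])]
the job is handed in; nothing more can be done
None
```

The job is handed in at about 12.5 s: the lid is squeezed down and bolted, the handle is folded flat into the locking notch, and the jug, can and wrench stayed where they were.

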